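Fetch the trim saw blade from behind the setup tray's clutter

ROBOT

A 6-joint arm with a two-finger parallel gripper is mounted at the origin on the work surface. World frame = base frame: x ahead of the robot, y to its left, z up, the work surface at z = 0. Lengths are in m, angles in rad, forces in N, time in s.
With the tool pointing down it reaches from about 0.35 to 0.775 m from the base axis. Payload 7.3 kg.
Tool frame: the origin (TCP) lies at the centre of the arm's flange, where the gripper is bolted on; the fingertips stand 178 mm ahead of it and the grasp point (between the pads) lies 159 mm ahead of it (tip_extent is the distance from the TCP to the fingertips, in m); z points along the fingers, y is the line along which they close (so a half turn about z gives the same grasp; the last joint's range is limited). The gripper opens to 92 mm and grips with 3 to 60 N. Pads are 19 mm wide; open, the fingers measure 130 mm over their backs; the gripper's body (75 mm by 190 mm) begins 47 mm behind the grasp point.
Start: joints at [1.077, 0.342, 1.524, -0, 1.275, -0.146], TCP at [0.179, 0.494, 0.405] pointing down, gripper open.
Joint ranges: [-2.53, 2.53], [-0.77, 2.02], [0.04, 2.7], [-1, 4.14], [0.28, 2.66], [-3.11, 3.11]. Speed limits (rad/s): [2.57, 2.57, 3.14, 3.14, 3.14, 3.14].

INTERFACE

Orientations are given as [roll, pitch, yaw] about the fixed x, y, z axes, in that order (R = Rz(yaw) Ry(pitch) Rx(roll)).
In Python, from cell import * gives the robot as it stands.
- The arm moves only by the tool arm_command, never from a script. Its arguments are lists of equal length, an entry for each row: "xyz": the shift along the world's x, y, z in mm, a list of three; "spin": the turn about the world's z in degrees. In form: {"xyz": [[tx, ty, tz], ...], "spin": [spin, ...]}. A call has 1 to 20 rows; each row shifts and turns the commanded pose from where the row before left it; what a row does not reach is not made up. A row lasts 1/10 s, in which the tool goes at most 50 mm and 8.59 degrees, less where a joint would pass 70% of its speed; a pose out of reach is approached as far as the arm can. A call with a gripper value outside its range is refused whole. "jaw" is the opening, from -1 (shut) to 1 (fully open), set as the call begins (left out, the last holds). The fingers move at their own pace and stop on an object; "squeeze" is the grip in N (left out, the last holds). Time passes only in rows, so rows that do not move let the fingers close. It gives the time, the measured TCP pose, the force, the opening and the grip force at its end, in the units of the state.
- observe(): the state, without advancing time (a new reading comes with each control period).
- read_camera(name): name is "side" or "top"; returns a dict with "img" (420x560x3 uint8, red, green, blue), "depth" (420x560 float32, m along the optical axis (not along the pixel's ray), 0 where there is no reading), "fx", "fy", "cx", "cy" (pixels), "world_from_camera" (4x4, takes a point from camera to world coordinates). Camera axes: x right, y up, looking along -z (the intrinsics and any distortion apply to the point x, -y, -z); pixel columns grow to the right and rows downward; lengths in m; the calibration is good to about 2 mm. A picture is of the moment at which its call begins.
- hand_in(): hands the job in; it is judged then, once.
The state is a dict: "time": time; "qpos": joint angles; "qvel": joint speeds; "joint_efforts": joint torques, N m; "tool_pos": TCP position; "tool_rot": TCP orientation; "contact_force": force on the tool from outside, world axes, zero at the start; "torque": the same for the moment, N m; "opening": finger opening in m; "grip_force": force on a finger pad.
Only numpy, scipy, OpenCV 4.12 (cv2) and the standard library are available. Lean on these libraries where they do the work, as an engineer would, in place of code of your own. Each camera call takes 0.05 s, during which the arm holds its last target. There are 200 camera calls.

TASK

Take the spray can, the glass jar and the wooden step gauge off the plywood tray and stand all three upright on the black rubber mat, so that the little saw blade they crowd in is free. Then move the blade to the sharpening fixture, hub down over its pin until it rests flat on the base, and only after that stand the can, the jar and the gauge back on the tray, each where it stood at the start. Tip nothing over, and leave the wrench and the bench brush where they lie.

Things in the scene. Friction and masses are not known exactly. Their poses are not given: they have to be found in the camera images.
- can: White and bare-metal spray can, upright, loose, about 250 g. Straight round body 52 mm in diameter up to 118 mm, then a dome and a grey cap 36 mm in diameter; 150 mm tall in all. Origin: centre of its underside; z up. Starts on one of the tray's three cork spots.
- jar: Amber glass jar with paper label and metal lid, upright, loose, about 300 g. Body 60 mm in diameter up to 83 mm, lid 54 mm in diameter; 105 mm tall in all. Origin: centre of its underside; z up. Starts on one of the tray's three cork spots.
- gauge: Light wooden blade-height gauge: square post 46 x 46 mm, straight up to 99 mm, then two steps that rise towards its own +x side to 115 mm; upright, loose, about 170 g. Origin: centre of its underside; z up, x and y square to its sides. Starts on one of the tray's three cork spots; how it is turned at the end does not matter.
- blade: Small toothed steel saw blade, 85 mm across, 3 mm thick, on a dark steel hub, lying flat, loose, about 200 g. The hub is a tube 36 mm in diameter, 38 mm tall, with a 24 mm bore right through; the plate is 4 to 7 mm above the hub's underside, the hub is gripped above it. Origin: centre of the hub's underside; z up. Starts over the tray's origin, between the standing things.
- tray: Fixed plywood tray, floor top 6 mm and rim 12 mm over the table. Origin: on the table under the blade's place; it reaches 140 mm to its -x, 95 mm to +x, 120 mm to either side in y. Three round cork spots, 68 mm across, at (-75, 0), (0, 75), (0, -75) mm in its x, y are the standing places (things within 3 mm of them); which thing stands on which varies.
- mat: Fixed black rubber mat, 300 mm along its x by 150 mm along its y, 4 mm thick. Origin: centre of its underside, on the table. It lies to the left or to the right of the tray, the fixture on the other side.
- fixture: Fixed sharpening fixture: aluminium base 120 x 120 mm, 14 mm thick, with an upright 10 mm steel pin in its middle, tapered, its tip 42 mm over the table, and two blue 14 mm blocks, tops 28 mm over the table, on its +x corners (51 mm from the middle in x and y). Origin: on the table under the pin; z up. When seated, the blade's origin is 14 mm over the table.
- wrench: Steel wrench about 150 mm long lying flat on the bench behind the mat or the fixture, loose. A bystander: leave it alone. Origin: at the wrench, on its underside; x along it.
- brush: Small wooden bench brush block with grey bristles up, 70 x 45 x 40 mm, loose, on the bench behind the mat or the fixture. A bystander: leave it alone. Origin: centre of its underside.
Things that resemble listed ones, but are neither listed nor needed, are in the scene too. What is shaped like the can but blue or red is not meant.

How it is judged:
By the outcome, as a careful person would: the job done as asked, in the order asked, and still so for the second after the job is handed in, with the robot touching nothing.
It also fails if it takes over 144 s, if anything falls off the work surface, if the arm or the gripper's body presses on something with over 40 N, if the wrist force passes 120 N, or if a joint passes its speed limit or range.

## Working session

There is one attempt and no reset: what is moved stays moved. The work goes in short steps, Python scripts to look and compute and a tool call to move; the robot and the scene stay as the last step left them, time stands still between calls to the robot, and variables do not carry over. Pictures are saved under pics/ and viewed, at most 14 in all, crops included, and the job is handed in when it is done.

Besides the shell and the picture viewer there is one more tool, called by a JSON object that holds its "op" and its "data", one argument or row to a line. arm_command: Moves the arm, as the interface text tells. Its arguments: {"type":"object","properties":{"xyz":{"type":"array","items":{"type":"array","items":{"type":"number"}}},"spin":{"type":"array","items":{"type":"number"}},"jaw":{"type":"number"},"squeeze":{"type":"number"}},"required":["xyz","spin"]}

```bash
mkdir -p pics; cat > h.py <<'E'
from cell import *
import numpy as np, cv2
def cam(n):
    c=read_camera(n); return c
def pts(c):
    h,w=c["depth"].shape; u,v=np.meshgrid(np.arange(w),np.arange(h)); d=c["depth"]
    x=(u-c["cx"])/c["fx"]*d; y=(v-c["cy"])/c["fy"]*d
    P=np.stack([x,-y,-d,np.ones_like(d)],-1)@np.array(c["world_from_camera"]).T
    P=P[...,:3]; P[d<=0]=np.nan; return P
def save(c,n): cv2.imwrite(n,cv2.cvtColor(c["img"],cv2.COLOR_RGB2BGR))
E
python3 - <<'E'
from h import *
for n in("top","side"):
    c=cam(n); save(c,f"pics/{n}0.png"); np.savez(f"{n}0.npz",P=pts(c),img=c["img"])
    print(n,[c[k] for k in("fx","fy","cx","cy")],np.round(c["world_from_camera"],3).tolist(),[k for k in c])
print(observe())
E
```

```text
top [417.1747472238919, 417.1747472238919, 292.51114187946933, 209.49540113647217] [[0.008, 0.998, -0.067, 0.51], [-1.0, 0.009, 0.017, 0.025], [0.018, 0.067, 0.998, 1.134], [0.0, 0.0, 0.0, 1.0]] ['img', 'depth', 'fx', 'fy', 'cx', 'cy', 'world_from_camera']
side [466.95072330811854, 466.95072330811854, 288.1063298102799, 208.39857205970975] [[0.999, 0.034, -0.037, 0.566], [-0.05, 0.783, -0.62, -0.771], [0.008, 0.621, 0.784, 1.03], [0.0, 0.0, 0.0, 1.0]] ['img', 'depth', 'fx', 'fy', 'cx', 'cy', 'world_from_camera']
{'time': 0.1, 'qpos': array([ 1.07699206e+00,  3.42667039e-01,  1.52491709e+00, -1.95314201e-05,
        1.27542136e+00, -1.46023445e-01]), 'qvel': array([-0.00138357, -0.00179442, -0.00257094,  0.00059545, -0.00041767,
       -0.00171991]), 'joint_efforts': array([ 9.50747162e-04, -4.32004809e+01, -2.44695371e+01,  7.17805442e-02,
        5.26064623e-02, -2.89795537e-05]), 'tool_pos': array([0.17886229, 0.49346497, 0.40410857]), 'tool_rot': array([-3.14019214e+00, -1.87095271e-04,  2.79381740e+00]), 'contact_force': array([-0.78697162, -0.89941464, -0.05305427]), 'torque': array([ 0.01498043, -0.05402855,  0.0525777 ]), 'grip_force': 0.0, 'opening': 0.0917195683625832}
```

View pics/top0.png

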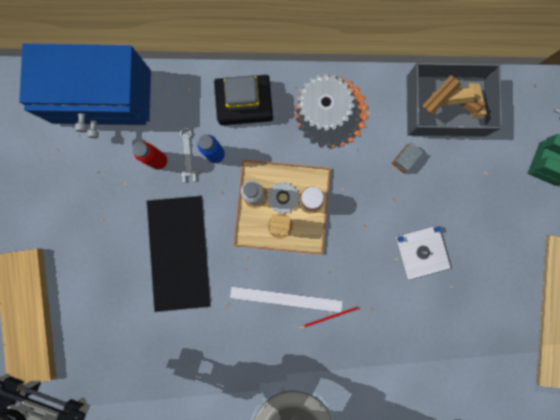

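View pics/side0.png

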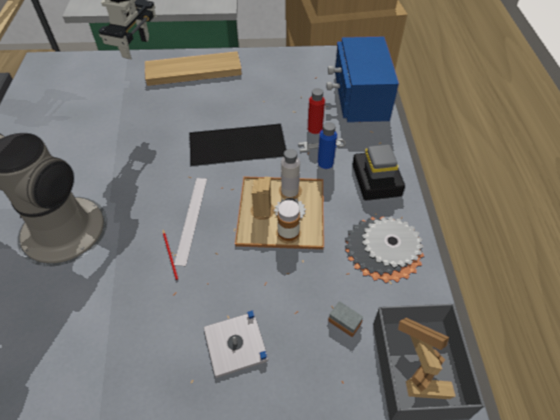

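The top view shows the white can at (253,192), jar (312,198), gauge (280,226), and blade hub (283,198) on the tray. The mat is at (178,253) and the fixture pin at (424,252).
Lookalikes: blue can (210,148) and red can (150,154) against the white one at (253,192); big saw blades at (326,102)/(345,115) against the small blade at (283,198); wood offcuts (455,95) against the gauge (280,226). I choose the ones on the tray and check them in a crop.

```bash
python3 - <<'E'
from h import *
im=cv2.imread("pics/top0.png"); s=cv2.imread("pics/side0.png")
a=cv2.resize(im[150:265,225:340],(400,400),interpolation=2); b=cv2.resize(s[140:255,225:340],(400,400),interpolation=2)
cv2.imwrite("pics/crop1.png",np.hstack([a,b]))
T=np.load("top0.npz");P=T["P"];img=T["img"].astype(int)
S=np.load("side0.npz")["P"]
def reg(P,x0,x1,y0,y1,z0,z1): return (P[...,0]>x0)&(P[...,0]<x1)&(P[...,1]>y0)&(P[...,1]<y1)&(P[...,2]>z0)&(P[...,2]<z1)
for n,(u,v) in dict(can=(253,192),jar=(312,198),gauge=(280,226),blade=(283,198),mat=(178,253),pin=(424,252),tray=(285,240),wr=(188,160),brush=(408,158),table=(200,330),bc=(208,143),rc=(140,146)).items(): print(n,np.round(P[v,u],3))
# mat & tray & fixture outlines
def rect(mask,n,z):
    mask=cv2.morphologyEx(mask.astype(np.uint8),cv2.MORPH_OPEN,np.ones((3,3)))
    cs,_=cv2.findContours(mask,cv2.RETR_EXTERNAL,cv2.CHAIN_APPROX_NONE); c=max(cs,key=cv2.contourArea)[:,0]
    Q=P[c[:,1],c[:,0],:2]; Q=Q[~np.isnan(Q).any(1)]
    r=cv2.minAreaRect((Q*1000).astype(np.float32)); print(n,np.round(r[0],1),np.round(r[1],1),round(r[2],1), np.nanmedian(P[...,2][mask>0]))
hsv=cv2.cvtColor(T["img"],cv2.COLOR_RGB2HSV).astype(int)
V,U=np.mgrid[:420,:560]
box=lambda u0,u1,v0,v1:(U>=u0)&(U<=u1)&(V>=v0)&(V<=v1)
rect(box(140,220,185,320)&(hsv[...,2]<50),"mat",0)
rect(box(228,340,155,260)&(hsv[...,1]>70)&(hsv[...,0]<30),"tray",0)
rect(box(390,460,220,285)&(hsv[...,2]>150)&(hsv[...,1]<50),"fix",0)
m=box(390,460,220,285)&(hsv[...,0]>100)&(hsv[...,0]<125)&(hsv[...,1]>150)
k,l,st,ce=cv2.connectedComponentsWithStats(m.astype(np.uint8))
for i in range(1,k):
    if st[i,4]>5: print("blue",st[i,4],ce[i],np.round(np.nanmedian(P[l==i],0),3))
for nm,Q in(("top",P),("side",S)):
  for n,z0,z1 in(("z>140",.138,.16),("95-110",.095,.112),("gauge",.08,.12),("hub",.036,.055)):
    m=reg(Q,.4,.75,-.13,.13,z0,z1).astype(np.uint8)
    k,l,st,ce=cv2.connectedComponentsWithStats(m)
    for i in range(1,k):
      if st[i,4]>25:
        q=Q[l==i]; print(nm,n,st[i,4],np.round(ce[i]),"med",np.round(np.median(q,0),3),"min",np.round(q.min(0),3),"max",np.round(q.max(0),3))
E
```

```text
can [0.616 0.101 0.156]
jar [ 0.608 -0.041  0.11 ]
gauge [0.538 0.037 0.115]
blade [0.617 0.031 0.005]
mat [0.466 0.311 0.007]
pin [ 0.475 -0.343  0.033]
tray [0.503 0.025 0.006]
wr [0.718 0.29  0.009]
brush [ 0.723 -0.3    0.043]
table [0.262 0.249 0.001]
bc [0.732 0.209 0.154]
rc [0.724 0.371 0.151]
mat [466.7 311.3] [293.4 145.5] 5.9 0.00493726490628954
tray [593.8  32.6] [241.9 234.7] 85.1 0.0070907400826715206
fix [ 472.3 -337.6] [176.6 157.2] 0.2 0.011908593246567012
blue 18 [437.44444444 228.61111111] [ 0.536 -0.381  0.027]
blue 13 [400.38461538 238.61538462] [ 0.508 -0.281  0.028]
top z>140 182 [250. 190.] med [0.621 0.108 0.156] min [0.604 0.092 0.14 ] max [0.638 0.125 0.16 ]
top 95-110 225 [312. 198.] med [ 0.608 -0.041  0.11 ] min [ 0.584 -0.066  0.096] max [ 0.635 -0.014  0.112]
top 95-110 112 [279. 231.] med [0.526 0.04  0.106] min [0.516 0.018 0.095] max [0.541 0.064 0.112]
top gauge 435 [311. 198.] med [ 0.608 -0.039  0.111] min [ 0.582 -0.07   0.082] max [ 0.638 -0.012  0.117]
top gauge 40 [256. 199.] med [0.602 0.095 0.097] min [0.596 0.083 0.082] max [0.628 0.129 0.
[... 603 characters left out ...]
]
side gauge 200 [290. 172.] med [0.62  0.085 0.1  ] min [0.597 0.077 0.08 ] max [0.646 0.107 0.12 ]
side gauge 349 [261. 189.] med [0.542 0.022 0.105] min [0.517 0.009 0.08 ] max [0.566 0.064 0.12 ]
side gauge 454 [289. 212.] med [ 0.61  -0.053  0.107] min [ 0.581 -0.074  0.08 ] max [ 0.64  -0.018  0.114]
side hub 84 [290. 186.] med [0.624 0.085 0.046] min [0.597 0.079 0.036] max [0.648 0.107 0.055]
side hub 28 [291. 199.] med [0.622 0.041 0.041] min [0.605 0.028 0.037] max [0.635 0.048 0.045]
side hub 76 [262. 207.] med [0.542 0.014 0.046] min [0.518 0.01  0.037] max [0.564 0.031 0.055]
side hub 95 [288. 230.] med [ 0.608 -0.069  0.046] min [ 0.583 -0.076  0.036] max [ 0.641 -0.047  0.055]
```

View pics/crop1.png

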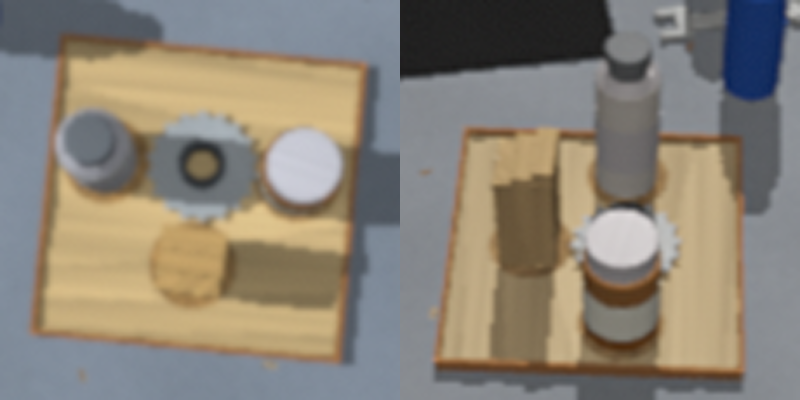

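The crop confirms the white/bare-metal can, the white-lidded amber jar, the stepped wood post, and the small toothed blade with its hub between them. The depth agrees with this: can (622,106), jar (610,-43), gauge (541,37), blade (617,31), pin (474,-344) and mat (467,311) mm.

{"op": "arm_command", "data": {
  "xyz": [
    [10,-8,0],
    [20,-18,0],
    [30,-26,0],
    [30,-26,0],
    [30,-26,0],
    [30,-26,0],
    [30,-26,0],
    [30,-26,0],
    [30,-26,0],
    [30,-26,0],
    [30,-26,0],
    [30,-26,0],
    [30,-26,0],
    [30,-26,0],
    [30,-26,0],
    [20,-18,0],
    [15,-14,0],
    [8,-7,0],
    [0,0,0],
    [0,0,0]
  ],
  "spin": [0,1,1,1,1,1,1,1,1,1,1,1,1,1,1,1,0,0,0,0],
  "jaw": 1,
  "squeeze": 25
}}

```text
time: 2.1
tool_pos: [0.6415, 0.0908, 0.4046]
tool_rot: [3.141, -0.001, 3.056]
contact_force: [-0.3, -0.4, 1.1]
opening: 0.092
grip_force: 0.0
```

```bash
python3 - <<'E'
from h import *
T=np.load("top0.npz")["P"];S=np.load("side0.npz")["P"]
for n,P in(("t",T),("s",S)):
    m=(abs(P[...,0]-.541)<.05)&(abs(P[...,1]-.037)<.045)&(P[...,2]>.02 if n=="s" else P[...,2]>.098)
    q=P[m]; print(n,len(q),cv2.minAreaRect((q[:,:2]*1000).astype(np.float32)))
    if n=="s":  # front (-y) face line fit
        f=q[(q[:,2]<.09)]; f=f[f[:,1]<.03]; print(np.degrees(np.arctan(np.polyfit(f[:,0],f[:,1],1)[0])),f.min(0),f.max(0))
c=cam("side"); save(c,"pics/side1.png")
E
```

```text
t 354 ((541.1731567382812, 38.745941162109375), (45.91508865356445, 45.4683723449707), 82.32752990722656)
s 641 ((542.29296875, 35.36894989013672), (52.719181060791016, 46.192054748535156), 82.095703125)
-4.000285553081473 [0.51647786 0.00809619 0.02000605] [0.56439841 0.02916864 0.08980101]
```

View pics/side1.png

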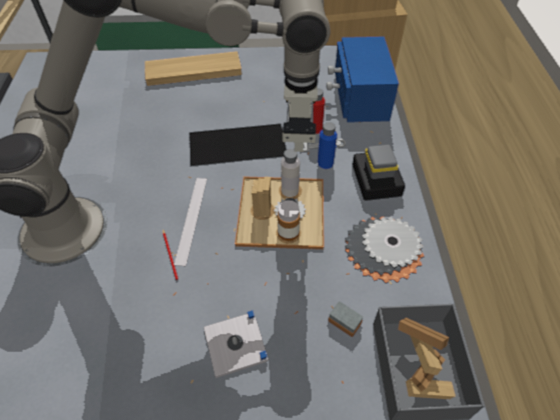

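Side view: gripper hangs above the can (291,155), closing roughly along y; the gauge is square to the tray within about 3°. Descending on the can.

{"op": "arm_command", "data": {
  "xyz": [
    [-10,8,0],
    [-9,7,0],
    [0,0,0],
    [0,0,-20],
    [0,0,-30],
    [0,0,-30],
    [0,0,-25],
    [0,0,-15],
    [0,0,-10],
    [0,0,0],
    [0,0,0]
  ],
  "spin": [0,0,0,0,0,0,0,0,0,0,0]
}}

```text
time: 3.25
tool_pos: [0.6232, 0.1057, 0.2755]
tool_rot: [3.141, 0.001, 3.056]
contact_force: [0.0, 0.3, 0.7]
opening: 0.092
grip_force: 0.0
```

{"op": "arm_command", "data": {
  "xyz": [
    [0,0,0],
    [0,0,0],
    [0,0,0],
    [0,0,0],
    [0,0,0],
    [0,0,0],
    [0,0,0],
    [0,0,0],
    [0,0,0],
    [0,0,0]
  ],
  "spin": [0,0,0,0,0,0,0,0,0,0],
  "jaw": -1,
  "squeeze": 25
}}

```text
time: 4.25
tool_pos: [0.6229, 0.1056, 0.2748]
tool_rot: [3.141, 0.0, 3.056]
contact_force: [0.5, 0.7, 0.9]
opening: 0.0517
grip_force: 24.9
```

{"op": "arm_command", "data": {
  "xyz": [
    [0,0,5],
    [0,0,15],
    [0,0,20],
    [0,0,0],
    [-2,10,0],
    [-5,20,0],
    [-7,30,0],
    [-7,30,0],
    [-7,30,0],
    [-7,30,0],
    [-7,30,0],
    [-6,20,0],
    [-3,11,0],
    [-1,5,0],
    [0,0,0],
    [0,0,-15],
    [0,0,-12],
    [0,0,-8],
    [0,0,-4],
    [0,0,0]
  ],
  "spin": [0,0,0,0,0,0,0,0,0,0,0,0,0,0,0,0,0,0,0,0]
}}

```text
time: 6.25
tool_pos: [0.571, 0.3212, 0.275]
tool_rot: [-3.141, -0.001, 3.055]
contact_force: [0.0, 1.2, -1.6]
opening: 0.0517
grip_force: 24.9
```

{"op": "arm_command", "data": {
  "xyz": [
    [0,0,-1],
    [0,0,-1],
    [0,0,0],
    [0,0,0]
  ],
  "spin": [0,0,0,0]
}}

```text
time: 6.65
tool_pos: [0.5709, 0.3216, 0.274]
tool_rot: [3.141, 0.0, 3.056]
contact_force: [1.1, 0.7, -1.4]
opening: 0.0513
grip_force: 24.9
```

{"op": "arm_command", "data": {
  "xyz": [
    [0,0,0],
    [0,0,0],
    [0,0,0],
    [0,0,0],
    [0,0,0],
    [0,0,0],
    [0,0,10],
    [0,0,30],
    [0,0,40],
    [0,0,20],
    [0,0,0]
  ],
  "spin": [0,0,0,0,0,0,0,0,0,0,0],
  "jaw": 1
}}

```text
time: 7.75
tool_pos: [0.5713, 0.3218, 0.3786]
tool_rot: [3.138, 0.007, 3.056]
contact_force: [0.0, -0.3, -0.8]
opening: 0.0916
grip_force: 0.0
```

{"op": "arm_command", "data": {
  "xyz": [
    [0,-10,0],
    [-2,-30,0],
    [-4,-40,0],
    [-4,-40,0],
    [-5,-40,0],
    [-5,-40,0],
    [-4,-40,0],
    [-3,-25,0],
    [-2,-15,0],
    [0,-4,0],
    [0,0,0],
    [0,0,0]
  ],
  "spin": [0,0,0,0,0,0,0,0,0,0,0,0]
}}

```text
time: 8.95
tool_pos: [0.542, 0.0385, 0.3734]
tool_rot: [3.141, -0.001, 3.057]
contact_force: [-0.4, -0.5, -0.5]
opening: 0.092
grip_force: 0.0
```

{"op": "arm_command", "data": {
  "xyz": [
    [0,-1,-15],
    [0,0,-30],
    [0,0,-30],
    [0,0,-25],
    [0,0,-15],
    [0,0,-10],
    [0,0,-4],
    [0,0,0]
  ],
  "spin": [0,0,0,0,0,0,0,0]
}}

```text
time: 9.75
tool_pos: [0.542, 0.0371, 0.2447]
tool_rot: [3.141, -0.0, 3.056]
contact_force: [0.2, -0.4, 0.0]
opening: 0.0921
grip_force: 0.0
```

{"op": "arm_command", "data": {
  "xyz": [
    [0,0,0],
    [0,0,0],
    [0,0,0],
    [0,0,0],
    [0,0,0],
    [0,0,0],
    [0,0,0],
    [0,0,0],
    [0,0,0],
    [0,0,0]
  ],
  "spin": [0,0,0,0,0,0,0,0,0,0],
  "jaw": -1
}}

```text
time: 10.75
tool_pos: [0.5419, 0.0366, 0.2448]
tool_rot: [3.141, 0.0, 3.056]
contact_force: [-0.5, 0.7, 1.4]
opening: 0.0465
grip_force: 24.6
```

```bash
python3 - <<'E'
from h import *
c=cam("side"); save(c,"pics/side2.png")
E
```

```text
(no output)
```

View pics/side2.png

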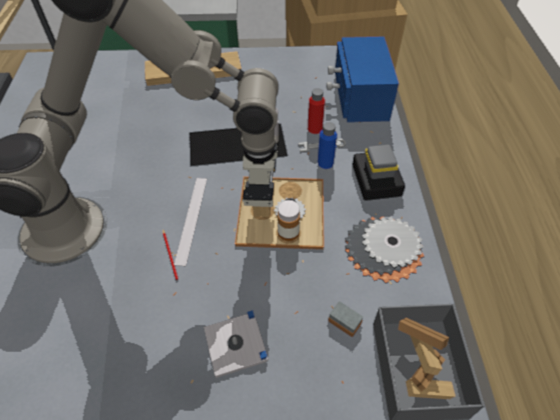

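The can's cork spot (290,188) is empty, the gauge (262,205) is gripped, and the can itself is hidden by the wrist. Carrying the gauge to the mat's middle.

{"op": "arm_command", "data": {
  "xyz": [
    [0,0,5],
    [0,0,15],
    [0,0,20],
    [0,0,0],
    [-5,15,0],
    [-8,25,0],
    [-10,35,0],
    [-10,35,0],
    [-10,35,0],
    [-10,35,0],
    [-8,35,0],
    [-7,29,0],
    [-4,17,0],
    [-3,9,0],
    [0,4,0],
    [0,0,-15],
    [0,0,-12],
    [0,0,-8],
    [0,0,-5],
    [0,0,0]
  ],
  "spin": [0,0,0,0,0,0,0,0,0,0,0,0,0,0,0,0,0,0,0,0]
}}

```text
time: 12.8
tool_pos: [0.4669, 0.3102, 0.2439]
tool_rot: [-3.141, -0.001, 3.055]
contact_force: [0.6, 0.5, -2.0]
opening: 0.0465
grip_force: 24.6
```

{"op": "arm_command", "data": {
  "xyz": [
    [0,0,-1],
    [0,0,-1],
    [0,0,0],
    [0,0,0]
  ],
  "spin": [0,0,0,0]
}}

```text
time: 13.2
tool_pos: [0.4669, 0.3106, 0.243]
tool_rot: [3.141, 0.0, 3.056]
contact_force: [-1.0, 0.6, -1.9]
opening: 0.0462
grip_force: 24.6
```

{"op": "arm_command", "data": {
  "xyz": [
    [0,0,0],
    [0,0,0],
    [0,0,0],
    [0,0,0],
    [0,0,0],
    [0,0,0],
    [0,0,10],
    [0,0,30],
    [0,0,40],
    [0,0,40],
    [0,0,10],
    [0,0,0]
  ],
  "spin": [0,0,0,0,0,0,0,0,0,0,0,0],
  "jaw": 1
}}

```text
time: 14.4
tool_pos: [0.467, 0.3106, 0.3751]
tool_rot: [3.139, 0.004, 3.056]
contact_force: [-0.2, 0.1, -0.5]
opening: 0.0918
grip_force: 0.0
```

{"op": "arm_command", "data": {
  "xyz": [
    [5,-12,0],
    [10,-25,0],
    [15,-38,0],
    [16,-40,0],
    [16,-40,0],
    [16,-40,0],
    [16,-40,0],
    [16,-40,0],
    [14,-38,0],
    [10,-24,0],
    [6,-12,0],
    [3,-5,0],
    [0,0,0],
    [0,0,0]
  ],
  "spin": [0,0,0,0,0,0,0,0,0,0,0,0,0,0]
}}

```text
time: 15.8
tool_pos: [0.6096, -0.0423, 0.3724]
tool_rot: [3.141, -0.001, 3.057]
contact_force: [-0.1, 0.4, -0.1]
opening: 0.0921
grip_force: 0.0
```

{"op": "arm_command", "data": {
  "xyz": [
    [0,-1,-15],
    [0,0,-30],
    [0,0,-30],
    [0,0,-30],
    [0,0,-18],
    [0,0,-10],
    [0,0,-5],
    [0,0,0]
  ],
  "spin": [0,0,0,0,0,0,0,0]
}}

```text
time: 16.6
tool_pos: [0.61, -0.0438, 0.2349]
tool_rot: [3.141, 0.0, 3.056]
contact_force: [-0.5, 0.7, -0.3]
opening: 0.0918
grip_force: 0.0
```

{"op": "arm_command", "data": {
  "xyz": [
    [0,0,0],
    [0,0,0],
    [0,0,0],
    [0,0,0],
    [0,0,0],
    [0,0,0],
    [0,0,0],
    [0,0,0],
    [0,0,0]
  ],
  "spin": [0,0,0,0,0,0,0,0,0],
  "jaw": -1
}}

```text
time: 17.5
tool_pos: [0.6101, -0.0441, 0.2352]
tool_rot: [3.141, 0.001, 3.056]
contact_force: [-0.2, 4.5, 4.9]
opening: 0.0597
grip_force: 25.0
```

{"op": "arm_command", "data": {
  "xyz": [
    [0,0,5],
    [0,0,15],
    [0,0,20],
    [0,0,15],
    [-15,12,0],
    [-28,23,0],
    [-32,27,0],
    [-32,27,0],
    [-32,27,0],
    [-32,27,0],
    [-32,27,0],
    [-25,25,0],
    [-12,25,0],
    [-3,30,0],
    [0,35,0],
    [0,30,0],
    [0,18,0],
    [0,9,0],
    [0,3,0],
    [0,0,0]
  ],
  "spin": [0,0,0,0,0,0,0,0,0,0,0,0,0,0,0,0,0,0,0,0]
}}

```text
time: 19.5
tool_pos: [0.3669, 0.3001, 0.2894]
tool_rot: [-3.141, -0.001, 3.056]
contact_force: [0.0, -0.6, -3.7]
opening: 0.0594
grip_force: 25.0
```

{"op": "arm_command", "data": {
  "xyz": [
    [0,0,-15],
    [0,0,-15],
    [0,0,-12],
    [0,0,-8],
    [0,0,-4],
    [0,0,-1],
    [0,0,-1],
    [0,0,-1],
    [0,0,0],
    [0,0,0]
  ],
  "spin": [0,0,0,0,0,0,0,0,0,0]
}}

```text
time: 20.5
tool_pos: [0.3671, 0.3007, 0.2332]
tool_rot: [3.141, 0.001, 3.056]
contact_force: [0.4, 0.5, 0.9]
opening: 0.0594
grip_force: 25.0
```

{"op": "arm_command", "data": {
  "xyz": [
    [0,0,0],
    [0,0,0],
    [0,0,0],
    [0,0,0],
    [0,0,0],
    [0,0,0],
    [0,0,10],
    [0,0,30],
    [0,0,40],
    [0,0,40],
    [0,0,15],
    [0,0,0]
  ],
  "spin": [0,0,0,0,0,0,0,0,0,0,0,0],
  "jaw": 1
}}

```text
time: 21.7
tool_pos: [0.3672, 0.3008, 0.3708]
tool_rot: [3.138, 0.005, 3.056]
contact_force: [-0.3, 0.3, -0.3]
opening: 0.092
grip_force: 0.0
```

{"op": "arm_command", "data": {
  "xyz": [
    [5,-12,0],
    [15,-20,0],
    [25,-27,0],
    [30,-30,0],
    [30,-32,0],
    [30,-32,0],
    [30,-32,0],
    [30,-32,0],
    [25,-25,0],
    [16,-16,0],
    [10,-9,0],
    [3,-3,0],
    [0,0,0],
    [0,0,0]
  ],
  "spin": [0,0,0,0,0,0,0,0,0,0,0,0,0,0]
}}

```text
time: 23.1
tool_pos: [0.6153, 0.0314, 0.3675]
tool_rot: [3.141, -0.001, 3.057]
contact_force: [0.4, 0.1, 0.6]
opening: 0.092
grip_force: 0.0
```

```bash
python3 - <<'E'
from h import *
c=cam("side"); save(c,"pics/side3.png"); P=pts(c)
m=(abs(P[...,0]-.616)<.05)&(abs(P[...,1]-.031)<.05)&(P[...,2]>.037)&(P[...,2]<.055); q=P[m]
print("hub",len(q),q.min(0),q.max(0)); 
E
```

```text
hub 72 [0.60201096 0.01169421 0.03700021] [0.63513222 0.04803324 0.046698  ]
```

View pics/side3.png

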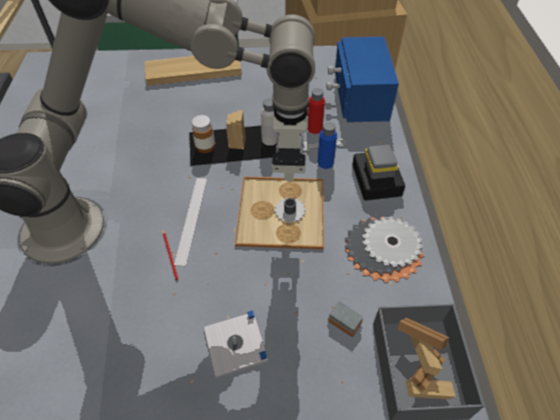

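All three stand upright on the mat: jar (203,133), gauge (235,130), can (268,122). The blade is free at (290,208). Grasping its hub.

{"op": "arm_command", "data": {
  "xyz": [
    [2,0,-15],
    [0,0,-30],
    [0,0,-40],
    [0,0,-35],
    [0,0,-25],
    [0,0,-15],
    [0,0,-8],
    [0,0,-2],
    [0,0,0]
  ],
  "spin": [0,0,0,0,0,0,0,0,0]
}}

```text
time: 24.05
tool_pos: [0.6183, 0.0307, 0.1987]
tool_rot: [3.141, 0.002, 3.056]
contact_force: [-0.2, 0.6, -0.1]
opening: 0.0919
grip_force: 0.0
```

{"op": "arm_command", "data": {
  "xyz": [
    [0,0,0],
    [0,0,0],
    [0,0,0],
    [0,0,0],
    [0,0,0],
    [0,0,0],
    [0,0,0],
    [0,0,0],
    [0,0,0],
    [0,0,0],
    [0,0,0]
  ],
  "spin": [0,0,0,0,0,0,0,0,0,0,0],
  "jaw": -1,
  "squeeze": 40
}}

```text
time: 25.15
tool_pos: [0.6179, 0.0306, 0.1977]
tool_rot: [3.141, -0.0, 3.056]
contact_force: [-0.3, 1.7, -0.0]
opening: 0.0354
grip_force: 40.0
```

{"op": "arm_command", "data": {
  "xyz": [
    [0,0,5],
    [0,0,15],
    [0,0,25],
    [0,0,25],
    [0,0,10],
    [0,0,0]
  ],
  "spin": [0,0,0,0,0,0]
}}

```text
time: 25.75
tool_pos: [0.6183, 0.0305, 0.28]
tool_rot: [3.142, 0.004, 3.056]
contact_force: [-0.0, -0.2, -3.3]
opening: 0.0355
grip_force: 40.0
```

{"op": "arm_command", "data": {
  "xyz": [
    [-5,-13,0],
    [-10,-25,0],
    [-13,-35,0],
    [-14,-36,0],
    [-14,-36,0],
    [-14,-36,0],
    [-14,-36,0],
    [-14,-36,0],
    [-14,-36,0],
    [-12,-33,0],
    [-10,-26,0],
    [-6,-16,0],
    [-4,-8,0],
    [0,-2,0],
    [0,0,0],
    [0,0,0]
  ],
  "spin": [0,2,2,2,2,2,2,2,2,2,2,0,0,0,0,0]
}}

```text
time: 27.35
tool_pos: [0.4744, -0.3423, 0.2776]
tool_rot: [3.141, -0.0, -2.877]
contact_force: [0.2, -0.3, -2.2]
opening: 0.0351
grip_force: 40.0
```

```bash
python3 - <<'E'
from h import *
for n in("top","side"):
    d=np.load(f"{n}0.npz");P=d["P"];hsv=cv2.cvtColor(d["img"],cv2.COLOR_RGB2HSV).astype(int)
    R=(abs(P[...,0]-.474)<.09)&(abs(P[...,1]+.344)<.09)
    m=R&(hsv[...,0]>100)&(hsv[...,0]<128)&(hsv[...,1]>150)&(P[...,2]>.022)
    k,l,st,ce=cv2.connectedComponentsWithStats(m.astype(np.uint8))
    b=[P[l==i].mean(0) for i in range(1,k) if st[i,4]>5]; print(n,np.round(b,4))
    b=sorted(b,key=lambda p:p[1]); y=b[1]-b[0]; y=y[:2]/np.hypot(*y[:2]); x=np.array([y[1],-y[0]])
    print("pin from blocks",(b[0]+b[1])[:2]/2-.051*x)
    q=P[R&(abs(P[...,0]-.474)<.03)&(abs(P[...,1]+.344)<.03)&(P[...,2]>.024)]; print("pin pts",len(q),q.min(0),q.max(0),q.mean(0))
    q=P[R&(abs(P[...,2]-.014)<.005)&(hsv[...,1]<50)&(hsv[...,2]>120)]; print("base",cv2.minAreaRect((q[:,:2]*1000).astype(np.float32)))
c=cam("side"); save(c,"pics/side4.png"); c=cam("top"); save(c,"pics/top4.png")
a=cv2.imread("pics/side4.png")[230:420,130:330]; b=cv2.imread("pics/top4.png")[180:320,350:490]
cv2.imwrite("pics/crop4.png",np.hstack([cv2.resize(a,(400,400)),cv2.resize(b,(400,400))]))
E
```

```text
top [[ 0.5368 -0.3816  0.0274]
 [ 0.5094 -0.2819  0.0279]]
pin from blocks [ 0.47394275 -0.34523902]
pin pts 15 [ 0.46957252 -0.34751591  0.02904586] [ 0.47738883 -0.34077854  0.04473305] [ 0.47372642 -0.34429776  0.03694838]
base ((473.9433898925781, -345.6701354980469), (120.53475952148438, 120.9783935546875), 15.31317138671875)
side [[ 0.5097 -0.2869  0.0256]
 [ 0.537  -0.3854  0.0258]]
pin from blocks [ 0.47423605 -0.34977633]
pin pts 21 [ 0.47120102 -0.35329809  0.02406665] [ 0.47862679 -0.34480349  0.04248443] [ 0.47518391 -0.34986433  0.03414071]
base ((474.9621276855469, -348.1693115234375), (120.01078033447266, 121.87065887451172), 15.440779685974121)
```

View pics/crop4.png

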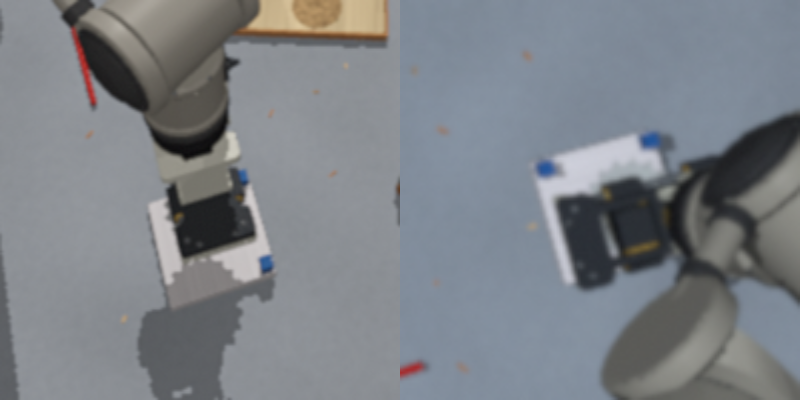

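The blade hangs above the fixture, aligned to its sides, blue blocks clear (545,168 / 650,140 in the crop). Pin averages (474,-346.5); shift -4 mm in y and lower.

{"op": "arm_command", "data": {
  "xyz": [
    [0,-4,0],
    [0,0,0],
    [0,0,-15],
    [0,0,-15],
    [0,0,-12],
    [0,0,-10],
    [0,0,-8],
    [0,0,-5],
    [0,0,0],
    [0,0,0]
  ],
  "spin": [0,0,0,0,0,0,0,0,0,0]
}}

```text
time: 28.45
tool_pos: [0.4741, -0.3475, 0.213]
tool_rot: [-3.141, 0.0, -2.878]
contact_force: [0.2, -0.7, -1.7]
opening: 0.0352
grip_force: 40.0
```

{"op": "arm_command", "data": {
  "xyz": [
    [0,0,-2],
    [0,0,-2],
    [0,0,-1],
    [0,0,-1],
    [0,0,0],
    [0,0,0]
  ],
  "spin": [0,0,0,0,0,0]
}}

```text
time: 29.05
tool_pos: [0.4739, -0.3474, 0.2067]
tool_rot: [3.142, 0.0, -2.878]
contact_force: [-0.3, 0.6, -2.4]
opening: 0.0348
grip_force: 40.0
```

{"op": "arm_command", "data": {
  "xyz": [
    [0,0,-1],
    [0,0,-0.5],
    [0,0,0],
    [0,0,0]
  ],
  "spin": [0,0,0,0]
}}

```text
time: 29.45
tool_pos: [0.474, -0.3474, 0.2057]
tool_rot: [-3.141, 0.0, -2.878]
contact_force: [-1.2, 1.1, 3.6]
opening: 0.035
grip_force: 40.0
```

{"op": "arm_command", "data": {
  "xyz": [
    [0,0,0],
    [0,0,0],
    [0,0,0],
    [0,0,0],
    [0,0,0],
    [0,0,0],
    [0,0,0],
    [0,0,0],
    [0,0,10],
    [0,0,30],
    [0,0,40],
    [0,0,40],
    [0,0,40],
    [0,0,10],
    [0,0,0]
  ],
  "spin": [0,0,0,0,0,0,0,0,0,0,0,0,0,0,0],
  "jaw": 1,
  "squeeze": 25
}}

```text
time: 30.95
tool_pos: [0.474, -0.3474, 0.3778]
tool_rot: [-3.138, 0.003, -2.878]
contact_force: [0.1, 0.1, -0.9]
opening: 0.0919
grip_force: 0.0
```

{"op": "arm_command", "data": {
  "xyz": [
    [-3,15,0],
    [-5,30,0],
    [-8,40,0],
    [-8,45,0],
    [-8,45,0],
    [-8,45,0],
    [-8,45,0],
    [-8,45,0],
    [-8,45,0],
    [-8,45,0],
    [-8,45,0],
    [-8,45,0],
    [-7,45,0],
    [-6,40,0],
    [-3,30,0],
    [-2,20,0],
    [-1,12,0],
    [0,7,0],
    [0,0,0],
    [0,0,0]
  ],
  "spin": [0,-2,-2,-2,-2,-2,-2,-2,-2,-2,-2,0,0,0,0,0,0,0,0,0]
}}

```text
time: 32.95
tool_pos: [0.3671, 0.2959, 0.3749]
tool_rot: [-3.141, -0.001, 3.055]
contact_force: [0.7, -0.3, -0.2]
opening: 0.0916
grip_force: 0.0
```

```bash
python3 - <<'E'
from h import *
for n in("top","side"):
    c=cam(n); save(c,f"pics/{n}5.png"); P=pts(c)
    R=(abs(P[...,0]-.474)<.05)&(abs(P[...,1]+.347)<.05)
    for a,b in((.015,.027),(.045,.06)):
        q=P[R&(P[...,2]>a)&(P[...,2]<b)]; print(n,len(q),np.round(q.min(0),3),np.round(q.max(0),3),np.round(np.median(q,0),4))
    for nm,xy in dict(can=(.571,.322),gauge=(.467,.311),jar=(.367,.301)).items():
        q=P[(np.hypot(P[...,0]-xy[0],P[...,1]-xy[1])<.045)&(P[...,2]>.08)&(P[...,2]<.16)]
        if len(q): print(n,nm,len(q),np.round((q.min(0)+q.max(0))/2,3),q.max(0)[2])
a=cv2.imread("pics/side5.png"); b=cv2.imread("pics/top5.png")[210:300,380:470]
cv2.imwrite("pics/crop5.png",np.hstack([cv2.resize(a,(490,367)),cv2.resize(b,(310,367),interpolation=2)]))
E
```

```text
top 810 [ 0.426 -0.397  0.015] [ 0.523 -0.297  0.027] [ 0.4741 -0.3416  0.0201]
top 98 [ 0.457 -0.363  0.045] [ 0.491 -0.328  0.057] [ 0.474  -0.3473  0.0512]
top can 456 [0.57  0.322 0.119] 0.15858367924596095
top gauge 429 [0.467 0.311 0.102] 0.1238270452230581
top jar 195 [0.38  0.299 0.098] 0.11456410721117649
side 832 [ 0.425 -0.397  0.015] [ 0.524 -0.298  0.027] [ 0.4775 -0.3559  0.0191]
side 124 [ 0.457 -0.367  0.045] [ 0.491 -0.332  0.055] [ 0.4749 -0.3504  0.0496]
side can 401 [0.571 0.315 0.118] 0.15526887324620275
side gauge 289 [0.467 0.309 0.101] 0.12264008377368874
side jar 319 [0.37  0.297 0.096] 0.1116292136784578
```

View pics/crop5.png

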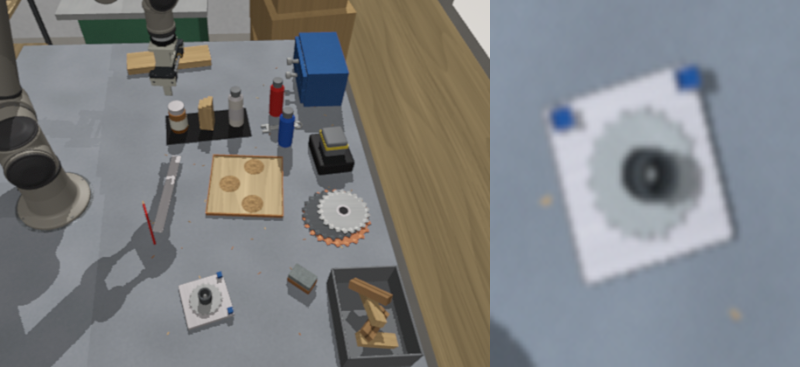

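The blade sits flat on the fixture over the pin (hub top about 51 mm, pin visible in the bore at (650,175)), and the three things stand on the mat. Now returning the jar.

{"op": "arm_command", "data": {
  "xyz": [
    [0,5,0],
    [0,0,-15],
    [0,0,-30],
    [0,0,-35],
    [0,0,-28],
    [0,0,-18],
    [0,0,-10],
    [0,0,-5],
    [0,0,0],
    [0,0,0]
  ],
  "spin": [0,0,0,0,0,0,0,0,0,0]
}}

```text
time: 34.05
tool_pos: [0.3672, 0.3018, 0.235]
tool_rot: [3.141, 0.001, 3.056]
contact_force: [1.1, -0.1, 0.0]
opening: 0.0917
grip_force: 0.0
```

{"op": "arm_command", "data": {
  "xyz": [
    [0,0,0],
    [0,0,0],
    [0,0,0],
    [0,0,0],
    [0,0,0],
    [0,0,0],
    [0,0,0],
    [0,0,0],
    [0,0,0]
  ],
  "spin": [0,0,0,0,0,0,0,0,0],
  "jaw": -1,
  "squeeze": 25
}}

```text
time: 34.95
tool_pos: [0.3669, 0.3015, 0.2344]
tool_rot: [3.142, 0.0, 3.056]
contact_force: [-0.6, -2.0, 4.7]
opening: 0.0595
grip_force: 25.0
```

{"op": "arm_command", "data": {
  "xyz": [
    [0,0,5],
    [0,0,15],
    [0,0,20],
    [0,0,15],
    [0,-12,0],
    [0,-25,0],
    [2,-32,0],
    [10,-30,0],
    [22,-27,0],
    [32,-27,0],
    [32,-27,0],
    [32,-27,0],
    [32,-27,0],
    [32,-27,0],
    [25,-27,0],
    [14,-27,0],
    [7,-18,0],
    [3,-8,0],
    [0,-3,0],
    [0,0,0]
  ],
  "spin": [0,0,0,0,0,0,0,0,0,0,0,0,0,0,0,0,0,0,0,0]
}}

```text
time: 36.95
tool_pos: [0.6092, -0.042, 0.289]
tool_rot: [3.141, -0.001, 3.056]
contact_force: [-0.3, -0.1, -3.0]
opening: 0.0593
grip_force: 25.0
```

{"op": "arm_command", "data": {
  "xyz": [
    [1,-2,0],
    [0,0,-12],
    [0,0,-15],
    [0,0,-12],
    [0,0,-7],
    [0,0,-4],
    [0,0,-1],
    [0,0,-1],
    [0,0,0],
    [0,0,0]
  ],
  "spin": [0,0,0,0,0,0,0,0,0,0]
}}

```text
time: 37.95
tool_pos: [0.611, -0.0445, 0.2377]
tool_rot: [-3.142, 0.001, 3.056]
contact_force: [0.6, 0.5, -3.8]
opening: 0.0596
grip_force: 25.0
```

{"op": "arm_command", "data": {
  "xyz": [
    [-0.5,0,-1],
    [0,0,-0.5],
    [0,0,0],
    [0,0,0]
  ],
  "spin": [0,0,0,0]
}}

```text
time: 38.35
tool_pos: [0.6105, -0.0445, 0.2364]
tool_rot: [-3.142, 0.001, 3.056]
contact_force: [-0.8, 0.5, 2.6]
opening: 0.0595
grip_force: 25.0
```

{"op": "arm_command", "data": {
  "xyz": [
    [0,0,0],
    [0,0,0],
    [0,0,0],
    [0,0,0],
    [0,0,0],
    [0,0,0],
    [0,0,10],
    [0,0,30],
    [0,0,40],
    [0,0,40],
    [0,0,15],
    [0,0,0]
  ],
  "spin": [0,0,0,0,0,0,0,0,0,0,0,0],
  "jaw": 1
}}

```text
time: 39.55
tool_pos: [0.6107, -0.0444, 0.3746]
tool_rot: [-3.141, 0.007, 3.056]
contact_force: [-0.6, -0.1, 0.0]
opening: 0.0914
grip_force: 0.0
```

{"op": "arm_command", "data": {
  "xyz": [
    [-5,12,0],
    [-10,25,0],
    [-15,38,0],
    [-16,40,0],
    [-16,40,0],
    [-16,40,0],
    [-16,40,0],
    [-16,40,0],
    [-14,38,0],
    [-10,24,0],
    [-6,12,0],
    [-3,5,0],
    [0,0,0],
    [0,0,0]
  ],
  "spin": [0,0,0,0,0,0,0,0,0,0,0,0,0,0]
}}

```text
time: 40.95
tool_pos: [0.4678, 0.3087, 0.3704]
tool_rot: [-3.141, -0.0, 3.055]
contact_force: [0.5, 0.5, -0.3]
opening: 0.092
grip_force: 0.0
```

{"op": "arm_command", "data": {
  "xyz": [
    [-1,2,-15],
    [0,0,-30],
    [0,0,-30],
    [0,0,-25],
    [0,0,-15],
    [0,0,-8],
    [0,0,-4],
    [0,0,0]
  ],
  "spin": [0,0,0,0,0,0,0,0]
}}

```text
time: 41.75
tool_pos: [0.4668, 0.3111, 0.2438]
tool_rot: [3.141, 0.0, 3.055]
contact_force: [-0.6, 1.3, 0.1]
opening: 0.0918
grip_force: 0.0
```

{"op": "arm_command", "data": {
  "xyz": [
    [0,0,0],
    [0,0,0],
    [0,0,0],
    [0,0,0],
    [0,0,0],
    [0,0,0],
    [0,0,0],
    [0,0,0],
    [0,0,0],
    [0,0,0]
  ],
  "spin": [0,0,0,0,0,0,0,0,0,0],
  "jaw": -1
}}

```text
time: 42.75
tool_pos: [0.4664, 0.3116, 0.2437]
tool_rot: [3.141, 0.0, 3.056]
contact_force: [-0.5, -1.4, 0.5]
opening: 0.0461
grip_force: 24.7
```

{"op": "arm_command", "data": {
  "xyz": [
    [0,0,5],
    [0,0,15],
    [0,0,20],
    [0,0,0],
    [5,-15,0],
    [8,-25,0],
    [10,-35,0],
    [10,-35,0],
    [10,-35,0],
    [10,-35,0],
    [8,-35,0],
    [7,-29,0],
    [4,-17,0],
    [3,-9,0],
    [0,-4,0],
    [0,0,0],
    [0,0,-12],
    [0,0,-12],
    [0,0,-8],
    [0,0,-4]
  ],
  "spin": [0,0,0,0,0,0,0,0,0,0,0,0,0,0,0,0,0,0,0,0]
}}

```text
time: 44.75
tool_pos: [0.541, 0.0381, 0.2462]
tool_rot: [3.142, -0.002, 3.056]
contact_force: [-0.1, 0.8, -1.7]
opening: 0.0466
grip_force: 24.7
```

{"op": "arm_command", "data": {
  "xyz": [
    [0,0,0],
    [0,0,0]
  ],
  "spin": [0,0]
}}

```text
time: 44.95
tool_pos: [0.5415, 0.0377, 0.2478]
tool_rot: [3.141, 0.0, 3.056]
contact_force: [0.3, -0.6, -1.9]
opening: 0.0464
grip_force: 24.7
```

{"op": "arm_command", "data": {
  "xyz": [
    [0.5,-1,-1],
    [0,0,-1],
    [0,0,-0.5],
    [0,0,0],
    [0,0,0]
  ],
  "spin": [0,0,0,0,0]
}}

```text
time: 45.45
tool_pos: [0.5421, 0.0365, 0.2457]
tool_rot: [-3.142, 0.001, 3.056]
contact_force: [-0.9, -0.5, 3.5]
opening: 0.0463
grip_force: 24.7
```

{"op": "arm_command", "data": {
  "xyz": [
    [0,0,0],
    [0,0,0],
    [0,0,0],
    [0,0,0],
    [0,0,0],
    [0,0,0],
    [0,0,10],
    [0,0,30],
    [0,0,40],
    [0,0,40],
    [0,0,10],
    [0,0,0]
  ],
  "spin": [0,0,0,0,0,0,0,0,0,0,0,0],
  "jaw": 1
}}

```text
time: 46.65
tool_pos: [0.542, 0.0366, 0.3776]
tool_rot: [3.141, 0.005, 3.056]
contact_force: [-0.1, 0.3, -0.1]
opening: 0.0918
grip_force: 0.0
```

{"op": "arm_command", "data": {
  "xyz": [
    [0,10,0],
    [2,30,0],
    [4,40,0],
    [4,40,0],
    [5,40,0],
    [5,40,0],
    [4,40,0],
    [3,25,0],
    [2,15,0],
    [0,4,0],
    [0,0,0],
    [0,0,0]
  ],
  "spin": [0,0,0,0,0,0,0,0,0,0,0,0]
}}

```text
time: 47.85
tool_pos: [0.5708, 0.32, 0.3743]
tool_rot: [-3.141, -0.001, 3.055]
contact_force: [0.2, -0.2, -0.4]
opening: 0.0922
grip_force: 0.0
```

Can at (571,321.7), pick at z 0.274.

{"op": "arm_command", "data": {
  "xyz": [
    [0,2,-10],
    [0,0,-25],
    [0,0,-30],
    [0,0,-20],
    [0,0,-10],
    [0,0,-5],
    [0,0,0]
  ],
  "spin": [0,0,0,0,0,0,0]
}}

```text
time: 48.55
tool_pos: [0.5711, 0.3223, 0.2751]
tool_rot: [3.142, -0.0, 3.055]
contact_force: [-0.1, -0.3, 0.4]
opening: 0.0915
grip_force: 0.0
```

{"op": "arm_command", "data": {
  "xyz": [
    [0,0,0],
    [0,0,0],
    [0,0,0],
    [0,0,0],
    [0,0,0],
    [0,0,0],
    [0,0,0],
    [0,0,0],
    [0,0,0],
    [0,0,0]
  ],
  "spin": [0,0,0,0,0,0,0,0,0,0],
  "jaw": -1
}}

```text
time: 49.55
tool_pos: [0.5709, 0.3227, 0.2754]
tool_rot: [3.141, 0.0, 3.056]
contact_force: [-0.2, 0.5, 1.3]
opening: 0.0512
grip_force: 25.0
```

{"op": "arm_command", "data": {
  "xyz": [
    [0,0,5],
    [0,0,15],
    [0,0,20],
    [0,0,0],
    [2,-10,0],
    [5,-20,0],
    [7,-30,0],
    [7,-30,0],
    [7,-30,0],
    [7,-30,0],
    [7,-30,0],
    [6,-20,0],
    [3,-11,0],
    [1,-5,0],
    [0,0,0],
    [0,0,-12],
    [0,0,-12],
    [0,0,-8],
    [0,0,-4],
    [0,0,0]
  ],
  "spin": [0,0,0,0,0,0,0,0,0,0,0,0,0,0,0,0,0,0,0,0]
}}

```text
time: 51.55
tool_pos: [0.6228, 0.107, 0.2785]
tool_rot: [3.142, -0.001, 3.056]
contact_force: [-0.1, 0.0, -2.1]
opening: 0.0514
grip_force: 25.0
```

{"op": "arm_command", "data": {
  "xyz": [
    [0,0,0]
  ],
  "spin": [0]
}}

```text
time: 51.65
tool_pos: [0.623, 0.1067, 0.2794]
tool_rot: [3.141, 0.0, 3.056]
contact_force: [0.4, -0.2, -1.7]
opening: 0.0513
grip_force: 25.0
```

{"op": "arm_command", "data": {
  "xyz": [
    [0,-1,-1],
    [0,0,-1],
    [0,0,-0.5],
    [0,0,0],
    [0,0,0]
  ],
  "spin": [0,0,0,0,0]
}}

```text
time: 52.15
tool_pos: [0.623, 0.1055, 0.2773]
tool_rot: [3.142, 0.001, 3.056]
contact_force: [0.2, -0.2, 2.3]
opening: 0.0516
grip_force: 25.0
```

{"op": "arm_command", "data": {
  "xyz": [
    [0,0,0],
    [0,0,0],
    [0,0,0],
    [0,0,0],
    [0,0,0],
    [0,0,0],
    [0,0,10],
    [0,0,30],
    [0,0,40],
    [0,0,40],
    [0,0,10],
    [0,0,0]
  ],
  "spin": [0,0,0,0,0,0,0,0,0,0,0,0],
  "jaw": 1
}}

```text
time: 53.35
tool_pos: [0.6229, 0.1056, 0.4095]
tool_rot: [3.141, 0.005, 3.056]
contact_force: [0.8, 0.4, -1.1]
opening: 0.0919
grip_force: 0.0
```

{"op": "arm_command", "data": {
  "xyz": [
    [-10,10,0],
    [-20,20,0],
    [-25,25,0],
    [-25,25,0],
    [-25,25,0],
    [-25,25,0],
    [-25,25,0],
    [-25,25,0],
    [-20,20,0],
    [-10,10,0],
    [0,0,0],
    [0,0,0]
  ],
  "spin": [0,0,0,0,0,0,0,0,0,0,0,0]
}}

```text
time: 54.55
tool_pos: [0.4131, 0.3153, 0.4061]
tool_rot: [-3.141, -0.001, 3.056]
contact_force: [0.6, 0.1, -0.2]
opening: 0.0915
grip_force: 0.0
```

```bash
python3 - <<'E'
from h import *
for n in("top","side"):
    c=cam(n); save(c,f"pics/{n}6.png"); P=pts(c); P0=np.load(f"{n}0.npz")["P"]
    for nm,xy in dict(can=(.623,.106),gauge=(.542,.037),jar=(.610,-.044)).items():
        for Q in(P0,P):
            q=Q[(np.hypot(Q[...,0]-xy[0],Q[...,1]-xy[1])<.036)&(Q[...,2]>.08)&(Q[...,2]<.17)]
            print(n,nm,len(q),np.round(np.mean(q,0),4))
a=cv2.imread("pics/side6.png"); b=cv2.imread("pics/top6.png")
cv2.imwrite("pics/crop6.png",np.hstack([cv2.resize(a,(400,300)),cv2.resize(b,(400,300))]))
E
```

```text
top can 389 [0.6182 0.1059 0.1384]
top can 390 [0.6186 0.104  0.1384]
top gauge 357 [0.5412 0.0388 0.1138]
top gauge 357 [0.542  0.0367 0.1141]
top jar 435 [ 0.6079 -0.0393  0.1079]
top jar 436 [ 0.6084 -0.0425  0.1078]
side can 484 [0.6214 0.0934 0.1236]
side can 478 [0.6221 0.0914 0.1239]
side gauge 374 [0.5433 0.0284 0.1055]
side gauge 369 [0.5436 0.0262 0.1059]
side jar 454 [ 0.6104 -0.0514  0.1022]
side jar 456 [ 0.611  -0.0545  0.1023]
```

View pics/crop6.png

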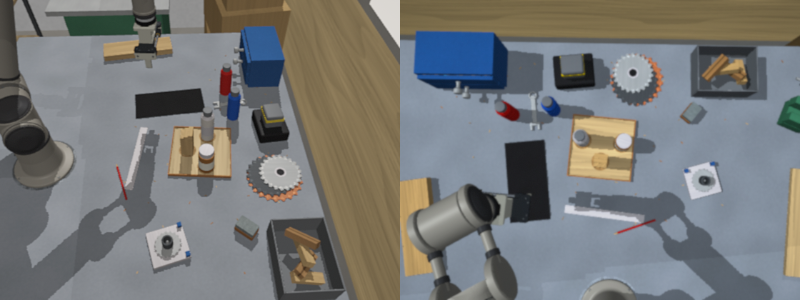

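The can, jar and gauge are upright on their cork spots, within 2–3 mm of where they started. The blade is seated on the fixture, and the wrench and brush are untouched.

```bash
python3 -c "from cell import *; print(hand_in())"
```

```text
the job is handed in; nothing more can be done
None
```

The job is handed in at about 55 s of the 144 s limit: the blade is seated flat over the fixture pin, and the can, jar and gauge are back upright on the tray within about 3 mm of where they started, with nothing tipped and the wrench and brush untouched.

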